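# Secure the battery case and hold up the old cell with tongs

### The job

Sort out the batteries: first swing the turnbutton across the clear lid of the battery case so that the good cells are locked in. Then take the kitchen tongs by their black grips, close the jaws on the single old AA cell that stands on the worktop (it may leak, so the gripper itself must not touch it), and lift it upright, its foot at least 6 cm clear of the worktop. Finish while still holding it there in the tongs, and do not push the mug, the tape measure or the marker about.

Things in the scene. Friction and masses are not known exactly. Their poses are not given: they have to be found in the camera images.
- battery_case: Grey plastic box, fixed in place, 96 mm (its x) by 136 mm (its y), clear lid (already shut, top at 62 mm) showing four AA cells inside. Origin: centre of the underside; its x axis points from the turnbutton's side to the hinge side, z up. The turnbutton's pivot stands 62 mm from the origin towards -x.
- turnbutton_wing (a point): Middle of the black upright wing of the turnbutton, on its vertical pivot, 83 mm above the worktop. Wing: 10 mm thick, 36 mm long, from 70 to 96 mm above the worktop, standing on a flat steel bar 14 mm wide. Bar and wing run along this point's y axis; the bar's long end reaches 43 mm towards +y, the other 14 mm. The lid lies under the long end when secured.
- turnbutton (a joint): Angle of the turnbutton (rad), 0 to 1.57: 0 = along the case's side, its long end towards the case's +y, lid free; 1.57 (a stop) = square across the lid, its long end towards the case's +x, secured. It grows clockwise seen from above (about world -z), turns with slight friction (0.04 N m) and stays where it is left.
- tongs_grip (a point): Midway between the black grips of the tongs, 11 mm above the worktop (half height) as they lie. x points along the tongs to the jaws, z up. Grips at +-y, 46 mm long, 22 mm tall, 58 mm over their outer faces when open; each mm they close shuts the jaw gap 1.9 mm. Tongs: 22 mm tall, 90 g, from 97 mm behind this point (spring end) to 96 mm ahead (jaw ends).
- tongs_jaws (a point): Point midway between the middles of the two flat steel jaws, 80 mm ahead of tongs_grip and at the same height; same axes. The jaws are 32 mm long, 22 mm tall, 48 mm apart inside when open and parallel when on the cell; both stay symmetric about this point.
- tongs_arm_l: Left arm (+y side) of the tongs, steel with a black grip; origin at the spring end, on the underside. The two arms always mirror each other and are sprung open: pressing the grips takes about 4 N at first, 6 N at 50 mm over the grips (jaw gap then about 33 mm), 9 N at 40 mm, where the jaws meet the 14 mm cell.
- tongs_arm_r: Right arm (-y side) of the tongs, the mirror image; same origin.
- old_cell: The one AA cell that stands alone, on end, on the worktop: 14 mm thick, 50 mm tall, 23 g. Origin: centre of its foot; z along the cell.
- old_cell_mid (a point): Centre of that cell, half-way up (25 mm above its foot).
- mug: White mug, 92x123x95 mm, bystander. Origin: centre of the underside.
- tape_measure: Yellow and black tape measure, 33x71x62 mm, bystander. Origin: centre of the underside.
- marker: Marker pen, 17x135x16 mm, lying, bystander. Origin: centre of the underside.

How it is judged:
By the outcome, as a careful person would: the job done as asked, in the order asked, and still so for the second after the job is handed in, while the arm keeps its last pose, push and grip.
It also fails if it takes over 51 s, if anything falls off the work surface, if the arm or the gripper's body presses on something with over 40 N, if the wrist force passes 120 N, or if a joint passes its speed limit or range.

### The arm

A 7-joint arm with a two-finger parallel gripper is mounted at the origin on a cart in front of the work surface, level with it; the furniture and walls round the work are solid. World frame = base frame: x ahead of the robot, y to its left, z up, the work surface at z = 0. Lengths are in m, angles in rad, forces in N, time in s.
With the tool pointing down it reaches from about 0.425 to 1.025 m from the base axis. Payload 9.4 kg.
Tool frame: the origin (TCP) lies on the centre line of the jaws, within the pads' length; the fingertips stand 22 mm ahead of it and the grasp point (between the pads) lies 3 mm ahead of it (tip_extent is the distance from the TCP to the fingertips, in m); z points along the fingers, y is the line along which they close (so a half turn about z gives the same grasp; the last joint's range is limited). The gripper opens to 85 mm and grips with 20 to 120 N. Pads are 22 mm wide; open, the fingers measure 114 mm over their backs; the gripper's body (76 mm by 85 mm) begins 54 mm behind the grasp point. The pads swing forward as they close: fully open they stand 13 mm farther back than shut.
Start: joints at [-1.241, 0.599, -0.003, 1.599, 0.002, 0.943, -0.08], TCP at [0.287, 0.666, 0.253] pointing down, gripper open.
Joint ranges: [-2.57, 2.57], [-0.35, 1.97], [-1.29, 1.29], [0.11, 2.56], [-1.05, 4.19], [0.11, 1.86], [-2.63, 2.63]. Speed limits (rad/s): [2.22, 2.22, 3.01, 3.01, 3.14, 3.14, 3.14].

### API

Orientations are given as [roll, pitch, yaw] about the fixed x, y, z axes, in that order (R = Rz(yaw) Ry(pitch) Rx(roll)).
In Python, from bench import move_to, move_l, move_j, gripper_to, hold, ik, get_state, grab_frame, Unreachable, job_done, search_frame, tip_extent gives the robot as it stands. The module is installed in compiled form; this text tells all that it offers. Calls block until the motion is done:
- move_to(position, orientation): joint-space move of the TCP to a pose.
- move_l(position, frame=None, speed=0.15): straight line of the TCP; frame=None keeps the orientation; speed is the mean speed in m/s.
- move_j(angles): joint-space move.
- gripper_to(opening, grip_force=None): finger opening in m; grip_force is the grip in N (None keeps the last); returns when the fingers have stopped.
- hold(seconds).
- ik(position, orientation): joint angles nearest the present ones, or None.
- get_state(): the state.
- grab_frame(name): name is "side" or "top"; returns a dict with "img" (420x560x3 uint8, blue, green, red), "range_z" (420x560 float32, m along the optical axis (not along the pixel's ray), 0 where there is no reading), "fx", "fy", "cx", "cy" (pixels), "world_from_camera" (4x4, takes a point from camera to world coordinates). Camera axes: x right, y up, looking along -z (the intrinsics and any distortion apply to the point x, -y, -z); pixel columns grow to the right and rows downward; lengths in m; the calibration is good to about 2 mm. A picture is of the moment at which its call begins.
A pose or a line that the arm cannot do raises Unreachable and nothing moves.
- job_done(): hands the job in; it is judged then, once.
Trained networks look in a picture, given as the dict that the camera call returned (one of the last four; its "shot" number tells which), for a name from the list of things; names that differ only in an ending like _2 or _b are one class to them, and where a whole thing is asked for, a point or a joint stands for the part that bears it (a point fixed in the world has none). Each returns a list of dicts, best first, with "score" (0 to 1); they miss things now and then, are a little off and sometimes report something else, mostly with a low value. They report only what shows in the picture. A call takes as long as a camera call.
- search_frame(picture, query): "location" ([x, y, z] in m, in the coordinates of the camera as it stood for that picture, good to about 4 mm: the middle of the surface that is visible of it).
The state is a dict: "time_s": time; "joint_positions": joint angles; "joint_vel": joint speeds; "effort": joint torques, N m; "tcp_pos": TCP position; "ee_rot": TCP orientation; "ft_force": force on the tool from outside, world axes, zero at the start; "torque": the same for the moment, N m; "finger_gap": finger opening in m; "grip_force": force on a finger pad.
Only numpy, scipy, OpenCV 4.12 (cv2) and the standard library are available. Lean on these libraries where they do the work, as an engineer would, in place of code of your own. Each camera call takes 0.05 s, during which the arm holds its last target. There are 200 camera calls.

## Working session

There is one attempt and no reset: what is moved stays moved. The work goes in short steps, each a Python script; the robot and the scene stay as the last script left them, time stands still between calls to the robot, and variables do not carry over. Pictures are saved under pics/ and viewed, at most 10 in all, crops included, and the job is handed in when it is done.

```bash
mkdir -p pics; cat > h.py <<'E'
import numpy as np, cv2
from bench import *
def w(f,p): return (np.array(f["world_from_camera"])@np.r_[p,1])[:3]
def cloud(f):
    z=f["range_z"]; v,u=np.mgrid[:420,:560]
    P=np.stack([(u-f["cx"])/f["fx"]*z,-(v-f["cy"])/f["fy"]*z,-z],-1)
    M=np.array(f["world_from_camera"]); Q=P@M[:3,:3].T+M[:3,3]; Q[z==0]=np.nan; return Q
def pix(f,p):
    M=np.linalg.inv(f["world_from_camera"]); c=M[:3,:3]@p+M[:3,3]
    return (f["cx"]+f["fx"]*c[0]/-c[2], f["cy"]-f["fy"]*c[1]/-c[2])
E
cat > a.py <<'E'
from h import *
for n in ["top","side"]:
    f=grab_frame(n); cv2.imwrite(f"pics/{n}0.png",f["img"]); np.save(f"{n}0.npy",cloud(f)); print(n,f.keys(),np.round(f["world_from_camera"],2).tolist())
    for q in ["battery_case","turnbutton_wing","tongs_arm_l","tongs_arm_r","tongs_grip","tongs_jaws","old_cell","mug","tape_measure","marker"]:
        for r in search_frame(f,q)[:2]:
            p=w(f,r["location"]); print(q,round(r["score"],2),p.round(3),np.round(pix(f,p)))
print(get_state(),tip_extent)
E
python3 a.py
```

```text
top dict_keys(['img', 'range_z', 'fx', 'fy', 'cx', 'cy', 'world_from_camera', 'shot']) [[0.03, 0.99, -0.15, 0.38], [-1.0, 0.03, -0.02, 0.04], [-0.01, 0.15, 0.99, 1.15], [0.0, 0.0, 0.0, 1.0]]
battery_case 0.59 [0.504 0.27  0.056] [178. 230.]
turnbutton_wing 0.64 [0.446 0.296 0.078] [162. 256.]
turnbutton_wing 0.57 [ 0.76  -0.111  0.051] [356. 120.]
tongs_arm_l 0.66 [ 0.496 -0.014  0.022] [310. 239.]
tongs_arm_l 0.63 [ 0.49  -0.053  0.021] [327. 242.]
tongs_arm_r 0.66 [ 0.496 -0.014  0.022] [310. 239.]
tongs_arm_r 0.63 [ 0.49  -0.053  0.021] [327. 242.]
tongs_grip 0.85 [ 0.494 -0.023  0.017] [313. 240.]
tongs_jaws 0.85 [ 0.491 -0.023  0.02 ] [313. 242.]
old_cell 0.51 [ 0.608 -0.207  0.051] [400. 189.]
mug 0.57 [0.727 0.073 0.042] [273. 134.]
tape_measure 0.84 [ 0.759 -0.112  0.051] [357. 121.]
marker 0.96 [ 0.363 -0.183  0.014] [386. 303.]
side dict_keys(['img', 'range_z', 'fx', 'fy', 'cx', 'cy', 'world_from_camera', 'shot']) [[0.93, 0.26, -0.27, 0.31], [-0.37, 0.61, -0.7, -0.6], [-0.02, 0.75, 0.66, 0.69], [0.0, 0.0, 0.0, 1.0]]
battery_case 0.97 [0.489 0.242 0.064] [230. 168.]
turnbutt
[... 543 characters left out ...]
s': 1.1, 'joint_positions': array([-1.24071259,  0.59926419, -0.00250987,  1.59939131,  0.00178564,
        0.94286995, -0.07984019]), 'joint_vel': array([-0.00022001,  0.0019372 , -0.00047164,  0.00151315, -0.00148856,
       -0.00017102,  0.0004759 ]), 'effort': array([ 5.31235473e-04, -7.76233506e+01,  1.56351082e+00, -2.58389980e+01,
        1.23576913e-02,  1.80005747e-03, -8.88501859e-06]), 'tcp_pos': array([0.28685296, 0.66585335, 0.25330358]), 'ee_rot': array([3.14152113e+00, 2.38100672e-05, 2.73479017e+00]), 'ft_force': array([ 0.41972503, -0.13014384, -0.36793844]), 'torque': array([ 0.02626391, -0.02531753, -0.02105033]), 'grip_force': 0.0, 'finger_gap': 0.08540770183248138} 0.022
```

View pics/top0.png

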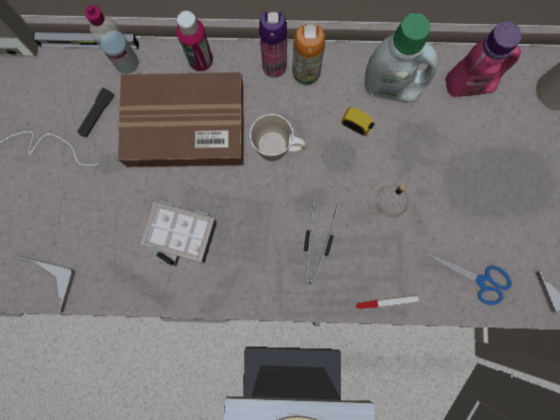

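View pics/side0.png

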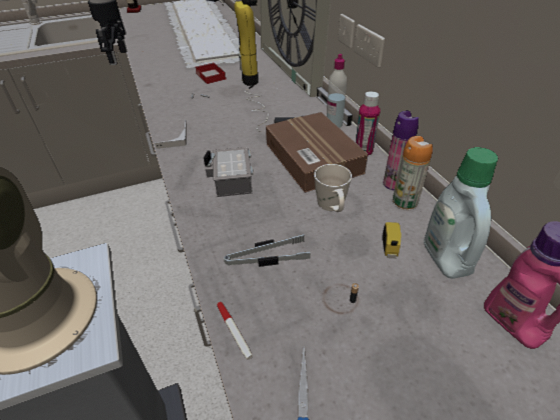

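```bash
cat > m.py <<'E'
import numpy as np,cv2
for n in ["top","side"]:
    Q=np.load(n+"0.npy").reshape(-1,3); Q=Q[~np.isnan(Q[:,0])]
    def box(x0,x1,y0,y1,z0,z1):
        m=(Q[:,0]>x0)&(Q[:,0]<x1)&(Q[:,1]>y0)&(Q[:,1]<y1)&(Q[:,2]>z0)&(Q[:,2]<z1); return Q[m]
    def rect(P,l):
        if len(P)<4: print(n,l,len(P)); return
        r=cv2.minAreaRect((P[:,:2]*1000).astype(np.float32)); print(n,l,len(P),"mean",P.mean(0).round(4),"rect",np.round(r[0],1),np.round(r[1],1),round(r[2],1),"zmax",P[:,2].max().round(3))
    rect(box(.35,.55,.2,.4,.088,.102),"wingtop")
    rect(box(.35,.65,.1,.4,.05,.066),"casetop")
    rect(box(.35,.55,.2,.4,.066,.102),"wing+bar")
    rect(box(.35,.65,-.13,.09,.016,.03),"tongs")
    rect(box(.57,.65,-.26,-.16,.044,.056),"celltop")
    rect(box(.57,.65,-.26,-.16,.01,.056),"cell")
    rect(box(.6,.86,-.2,-.05,.02,.08),"tape")
    rect(box(.6,.86,-.03,.2,.02,.11),"mug")
    rect(box(.2,.5,-.3,-.12,.008,.025),"marker")
    print(np.median(box(.45,.6,-.18,-.12,-.02,.02)[:,2]))
E
python3 m.py
```

```text
top wingtop 90 mean [0.4419 0.2862 0.0959] rect [442.4 287.1] [35.7  9.9] 57.3 zmax 0.1
top casetop 3106 mean [0.5026 0.2713 0.0612] rect [495.  275.1] [142.3 127.6] 76.3 zmax 0.066
top wing+bar 232 mean [0.4553 0.2923 0.0808] rect [489.2 272.9] [128.8 117.6] 72.8 zmax 0.1
top tongs 439 mean [ 0.4892 -0.0325  0.0207] rect [466.3 -47.5] [249.6 108.2] 12.8 zmax 0.029
top celltop 36 mean [ 0.6128 -0.2116  0.049 ] rect [ 612.8 -211.3] [12.1 14.1] 87.4 zmax 0.055
top cell 65 mean [ 0.6112 -0.21    0.0396] rect [ 612.2 -211.4] [13.5 13.5] 7.7 zmax 0.055
top tape 930 mean [ 0.7905 -0.1328  0.0512] rect [ 795.3 -138.3] [ 80.8 109.5] 61.0 zmax 0.08
top mug 3730 mean [0.7448 0.134  0.0658] rect [760.7  95.2] [197.6 210.1] 0.3 zmax 0.108
top marker 405 mean [ 0.3672 -0.187   0.0141] rect [ 409.2 -209.8] [151.8 157.3] 76.5 zmax 0.02
-8.922302903402457e-05
side wingtop 44 mean [0.4401 0.2823 0.0946] rect [441.6 285.5] [37.2  9.2] 57.8 zmax 0.098
side casetop 1258 mean [0.4978 0.262  0.0608] rect [493.7 272.8] [147.  126.4] 75.8 zmax 0.066
side wing+bar 118 mean [0.4431 0.2847 0.0831] rect [449.1 294.7] [61.1 14.4] 58.2 zmax 0.098
side tongs 485 mean [ 0.4949 -0.0361  0.0198] rect [487.7 -33.9] [ 61.6 191.5] 79.9 zmax 0.026
side celltop 41 mean [ 0.6098 -0.2148  0.0487] rect [ 610.2 -214.7] [12.2 13.1] 9.1 zmax 0.051
side cell 114 mean [ 0.6083 -0.2166  0.035 ] rect [ 609.9 -214.9] [12.9 13.4] 9.1 zmax 0.051
side tape 804 mean [ 0.7835 -0.1456  0.0491] rect [ 792.7 -142.6] [ 66.1 112.9] 57.0 zmax 0.08
side mug 3005 mean [0.7388 0.1083 0.0633] rect [759.9  90.9] [199.3 218.6] 0.3 zmax 0.11
side marker 483 mean [ 0.3634 -0.1929  0.0135] rect [ 363.2 -187.4] [ 15.9 135.4] 8.4 zmax 0.018
2.23027686650501e-05
```

```bash
cat >> m.py <<'E'
    P=box(.38,.61,-.09,.02,.012,.03); rect(P,"TONGS"); print(cv2.boxPoints(cv2.minAreaRect((P[:,:2]*1000).astype(np.float32))).round(1).tolist())
    I=cv2.imread(f"pics/{n}0.png").reshape(-1,3); Qa=np.load(n+"0.npy").reshape(-1,3)
    m=(I.max(1)<60)&(abs(Qa[:,0]-.49)<.06)&(abs(Qa[:,1]+.035)<.05)&(Qa[:,2]>.008)&(Qa[:,2]<.03); rect(Qa[m],"grips")
E
python3 m.py | grep -A1 -E "TONGS|grips"
cat > b.py <<'E'
from h import *
for y in [57.3,20,-13.7,-16]:
  for s in (0,180):
    for z in (.096,.16):
        q=ik([.442,.2863,z],[np.pi,0,np.radians((y+s+180)%360-180)]); print(y,s,z,None if q is None else np.round(q,2))
for p in ([.488,-.034,.023],[.532,-.199,.04],[.532,-.199,.12]):
  for s in (0,180):
    q=ik(p,[np.pi,0,np.radians(-10+s)]); print(p,s,None if q is None else np.round(q,2))
E
python3 b.py
```

```text
top TONGS 471 mean [ 0.4889 -0.0316  0.0203] rect [489.3 -31.9] [ 60.6 190.5] 80.2 zmax 0.029
[[390.29998779296875, -45.5], [578.0, -78.0], [588.2999877929688, -18.299999237060547], [400.6000061035156, 14.199999809265137]]
top grips 133 mean [ 0.4882 -0.0308  0.0223] rect [488.6 -31.7] [59.2 42.3] 79.8 zmax 0.029
side wingtop 44 mean [0.4401 0.2823 0.0946] rect [441.6 285.5] [37.2  9.2] 57.8 zmax 0.098
--
side TONGS 691 mean [ 0.4915 -0.0359  0.0181] rect [487.5 -33.8] [ 61.6 191.8] 79.9 zmax 0.026
[[387.70001220703125, -47.29999923706055], [576.5, -81.0], [587.4000244140625, -20.399999618530273], [398.5, 13.399999618530273]]
side grips 184 mean [ 0.4848 -0.0449  0.0189] rect [487.  -34.5] [60.3 44.6] 79.4 zmax 0.025
57.3 0 0.096 [-0.86  0.63  0.26  2.19 -0.43  0.38 -0.82]
57.3 0 0.16 [-0.94  0.53  0.37  2.15 -0.37  0.52 -0.87]
57.3 180 0.096 [-0.48  0.62 -0.29  2.16  0.43  0.41  1.46]
57.3 180 0.16 [-0.43  0.52 -0.36  2.12  0.33  0.55  1.54]
20 0 0.096 [-0.94  0.64  0.39  2.19 -0.61  0.41 -1.28]
20 0 0.16 [-1.04  0.55  0.52  2.16 -0.52  0.55 -1.35]
20 180 0.096 [-0.57  0.61 -0.16  2
[... 254 characters left out ...]
-13.7 180 0.16 [-0.64  0.5  -0.06  2.13  0.06  0.51  0.59]
-16 0 0.096 [-1.03  0.68  0.53  2.2  -0.79  0.46 -1.72]
-16 0 0.16 [-1.14  0.6   0.69  2.17 -0.68  0.61 -1.81]
-16 180 0.096 [-0.65  0.61 -0.05  2.18  0.09  0.36  0.52]
-16 180 0.16 [-0.65  0.5  -0.05  2.14  0.05  0.51  0.56]
[0.488, -0.034, 0.023] 0 [-0.17  0.74  0.18  2.3  -0.82  0.17 -0.96]
[0.488, -0.034, 0.023] 180 [-0.01  0.73 -0.05  2.29  0.27  0.13  1.08]
[0.532, -0.199, 0.04] 0 [ 0.06  0.76  0.3   2.12 -0.63  0.35 -0.86]
[0.532, -0.199, 0.04] 180 [ 0.37  0.73 -0.17  2.1   0.35  0.34  1.31]
[0.532, -0.199, 0.12] 0 [-0.08  0.66  0.51  2.09 -0.62  0.54 -0.86]
[0.532, -0.199, 0.12] 180 [ 0.33  0.6  -0.1   2.07  0.13  0.48  1.53]
```

```bash
cat > c.py <<'E'
from h import *
P=np.array([.442,.2863,.096]); O=lambda d:[np.pi,0,np.radians((d+180+180)%360-180)]
def st(l):
    s=get_state(); print(l,round(s["time_s"],2),s["tcp_pos"].round(4),np.degrees(s["ee_rot"]).round(1),s["ft_force"].round(1),s["torque"].round(2),round(s["finger_gap"],4),round(s["grip_force"],1))
move_to(P+[0,0,.08],O(57.5)); gripper_to(.04,25); st("above")
move_l(P,speed=.1); st("down")
gripper_to(.0,25); st("grip")
for a in (45,30,15,0,-10,-15): move_to(P,O(a)); st(a)
E
python3 c.py
```

```text
above 3.15 [0.442  0.2864 0.176 ] [-180.     0.  -122.5] [-0.5  0.4  0.1] [-0.01  0.05 -0.05] 0.04 0.0
down 4.1 [0.4422 0.2865 0.0963] [-180.     0.  -122.5] [-0.  -1.2 -0.2] [ 0.05  0.03 -0.03] 0.0397 0.0
grip 4.47 [0.4414 0.287  0.0967] [ 1.800e+02  1.000e-01 -1.225e+02] [-3.7  0.9  5.4] [ 0.27  0.79 -0.06] 0.0093 27.3
45 4.73 [0.4416 0.2868 0.0967] [-180.     0.  -134.7] [-4.1  1.   8.6] [ 0.14  0.76 -0.03] 0.0093 27.7
30 5.02 [0.4418 0.2866 0.0967] [-180.     0.  -149.7] [-2.7 -0.1  6.4] [-0.01  0.55 -0.08] 0.0089 27.7
15 5.3 [0.4418 0.2863 0.0967] [-180.     0.  -164.7] [-1.7 -1.6  8.1] [-0.28  0.43 -0.06] 0.0093 27.8
0 5.58 [0.4419 0.286  0.0966] [-180.     0.  -179.7] [-1.6 -2.3  8.3] [-0.44  0.42 -0.01] 0.0094 27.9
-10 5.83 [0.4418 0.2858 0.0966] [-180.     0.   170.3] [-2.2 -2.2  9.5] [-0.55  0.43 -0.02] 0.0094 28.0
-15 6.08 [0.4418 0.2858 0.0967] [-180.    -0.   165.3] [-0.8 -2.5 10.6] [-0.62  0.41  0.28] 0.0093 28.1
```

```bash
cat > d.py <<'E'
from c0 import *
move_to(P,O(-16)); hold(.3); st(-16)
gripper_to(.04); st("open")
move_l(P+[0,0,.1],speed=.15); st("up")
gripper_to(.085)
G=[.4883,-.033,.12]
move_to(G,O(-10.1)); st("over tongs")
for n in ("top","side"):
    f=grab_frame(n); cv2.imwrite(f"pics/{n}1.png",f["img"][100:340,100:460])
    Q=cloud(f).reshape(-1,3); np.save(n+"1.npy",Q)
    for z in ((.088,.1),(.066,.1)):
        q=Q[(abs(Q[:,0]-.45)<.07)&(abs(Q[:,1]-.28)<.06)&(Q[:,2]>z[0])&(Q[:,2]<z[1])]
        print(n,z,len(q),cv2.minAreaRect((q[:,:2]*1000).astype(np.float32)))
E
sed '/^move_to/,$d' c.py > c0.py; python3 d.py; python3 -c "
import cv2,numpy as np
a=cv2.imread('pics/top1.png');b=cv2.imread('pics/side1.png');cv2.imwrite('pics/m1.png',np.hstack([a,b]))"
```

```text
-16 6.62 [0.4418 0.2858 0.0967] [-180.    -0.   164.4] [-1.8 -2.3  9.8] [-0.55  0.46  0.48] 0.0095 30.2
open 7.03 [0.442  0.2863 0.0959] [-180.    -0.   164.1] [-0.  -0.3  0.1] [ 0.   -0.01 -0.03] 0.0402 0.0
up 7.84 [0.4417 0.2861 0.1955] [-180.   -0.  164.] [ 0.  -0.   0.1] [-0.01 -0.02  0.01] 0.0402 0.0
over tongs 9.62 [ 0.4888 -0.0318  0.1202] [180.   0. 170.] [ 0.1  0.1 -0.5] [ 0.04 -0.02 -0.01] 0.0847 0.0
top (0.088, 0.1) 94 ((442.2655029296875, 286.9585266113281), (10.322685241699219, 35.386322021484375), 74.63323211669922)
top (0.066, 0.1) 253 ((473.1147155761719, 279.80963134765625), (95.51981353759766, 108.4779052734375), 3.0527186393737793)
side (0.088, 0.1) 57 ((440.57763671875, 284.86761474609375), (12.413073539733887, 32.70796203613281), 73.95072937011719)
side (0.066, 0.1) 184 ((452.2398986816406, 281.3159484863281), (17.83147621154785, 60.56602478027344), 79.34375)
```

View pics/m1.png

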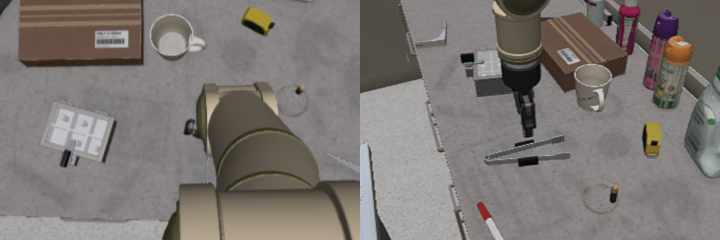

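The turnbutton now lies square across the lid (left crop, about 68,158) and the stop torque was felt. In the right crop the open gripper is over the tongs (about 527,150).

```bash
cat > e.py <<'E'
from c0 import *
G=np.array([.4883,-.033,.0235])
move_l(G,speed=.1); st("down")
gripper_to(.050,25); st("pre")
move_l(G+[0,0,.06],speed=.08); st("lift"); hold(.3)
for n in ("side","top"):
    f=grab_frame(n); cv2.imwrite(f"pics/{n}2.png",f["img"][130:340,150:470])
    np.save(n+"2.npy",cloud(f))
    for r in search_frame(f,"tongs_jaws")[:2]+search_frame(f,"tongs_grip")[:1]: print(n,r["score"],w(f,r["location"]).round(3))
a=cv2.imread('pics/top2.png');b=cv2.imread('pics/side2.png');cv2.imwrite('pics/m2.png',np.hstack([a,b]))
E
python3 e.py
```

```text
down 10.83 [ 0.4885 -0.033   0.0239] [180.    0.  169.9] [-0.5 -0.7 -0.5] [-0.03 -0.01 -0.01] 0.0853 0.0
pre 11.28 [ 0.4888 -0.0331  0.0243] [1.800e+02 1.000e-01 1.699e+02] [0.  0.2 8.2] [-0.05 -0.03 -0.03] 0.0498 7.6
lift 12.18 [ 0.4882 -0.033   0.0833] [-180.    -0.   169.9] [ 0.7  0.2 -0.4] [ 0.03 -0.03  0.02] 0.0499 5.7
side 0.8 [ 0.472 -0.032  0.068]
side 0.61 [ 0.474 -0.032  0.074]
```

View pics/m2.png

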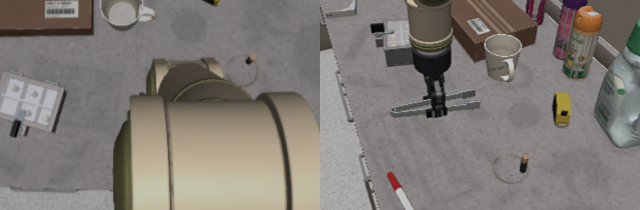

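```bash
python3 - <<'E'
import numpy as np
Q=np.load("side2.npy").reshape(-1,3); a=np.radians(-10.1); u=np.array([np.cos(a),np.sin(a)]); v=np.array([-u[1],u[0]])
d=Q[:,:2]-[.4883,-.033]; s=d@u; t=d@v
for lo in range(-100,100,20):
    m=(s*1000>lo)&(s*1000<lo+20)&(abs(t)<.04)&(Q[:,2]>.04)&(Q[:,2]<.1)
    if m.sum(): print(lo,m.sum(),"z",np.percentile(Q[m,2],[2,50,98]).round(4),"t",t[m].min().round(4),t[m].max().round(4), "smax",s[m].max().round(3))
E
```

```text
-100 89 z [0.0616 0.0736 0.0803] t -0.0112 0.0104 smax -0.08
-80 105 z [0.0616 0.0698 0.0771] t -0.0121 0.0126 smax -0.06
-60 107 z [0.0619 0.0709 0.0779] t -0.0153 0.0128 smax -0.04
-40 122 z [0.0615 0.0717 0.0799] t -0.0264 0.0231 smax -0.02
-20 138 z [0.062  0.0773 0.0917] t -0.0397 0.026 smax -0.0
0 58 z [0.0621 0.0767 0.0931] t -0.0398 0.0262 smax 0.02
20 85 z [0.0621 0.072  0.0804] t -0.0266 0.0183 smax 0.039
40 108 z [0.063  0.071  0.0798] t -0.0211 0.0196 smax 0.06
60 134 z [0.0612 0.0722 0.0825] t -0.0226 0.02 smax 0.08
80 102 z [0.0601 0.0727 0.0823] t -0.0228 0.0202 smax 0.095
```

The tongs hang level between the fingers (right crop, about 437,103), and the cell is still standing (about 523,163).

```bash
cat > f.py <<'E'
from c0 import *
C=np.array([.6115,-.213]); a=np.radians(-10.1); u=np.array([np.cos(a),np.sin(a)]); v=np.array([-u[1],u[0]])
g=C-.08*u
if __name__=="__main__":
    move_l([.4883,-.033,.105],speed=.1); move_l([*g,.105],speed=.12); hold(.2); st("above")
    move_l([*g,.042],speed=.05); hold(.2); st("down")
    f=grab_frame("side"); cv2.imwrite("pics/s3.png",cv2.resize(f["img"][200:340,240:420],None,fx=4,fy=4))
    Q=cloud(f).reshape(-1,3); d=Q[:,:2]-C; s=d@u; t=d@v
    m=(abs(s)<.012)&(abs(t)<.03)&(Q[:,2]>.01)&(Q[:,2]<.06)
    for lo in range(-30,30,4):
        k=m&(t*1000>=lo)&(t*1000<lo+4)
        if k.sum(): print(lo,k.sum(),Q[k,2].max().round(3),s[k].mean().round(4))
    k=m&(Q[:,2]>.045); print("cell top",Q[k].mean(0).round(4))
E
python3 f.py
```

```text
above 14.93 [ 0.5328 -0.1985  0.105 ] [180.   -0.  169.9] [ 0.4  0.7 -0.9] [-0.02 -0.03 -0.04] 0.0501 5.7
down 16.53 [ 0.5328 -0.199   0.0422] [-180.     0.   169.9] [ 0.5  0.6 -0.7] [ 0.02 -0.03 -0.01] 0.0501 5.8
-26 6 0.035 0.0062
-22 76 0.044 -0.0005
-18 8 0.043 -0.0011
-10 28 0.049 -0.0014
-6 32 0.053 -0.0035
-2 16 0.051 -0.0033
2 9 0.051 -0.0013
14 52 0.044 -0.0018
18 13 0.043 0.0
cell top [ 0.6098 -0.2148  0.0488]
```

View pics/s3.png

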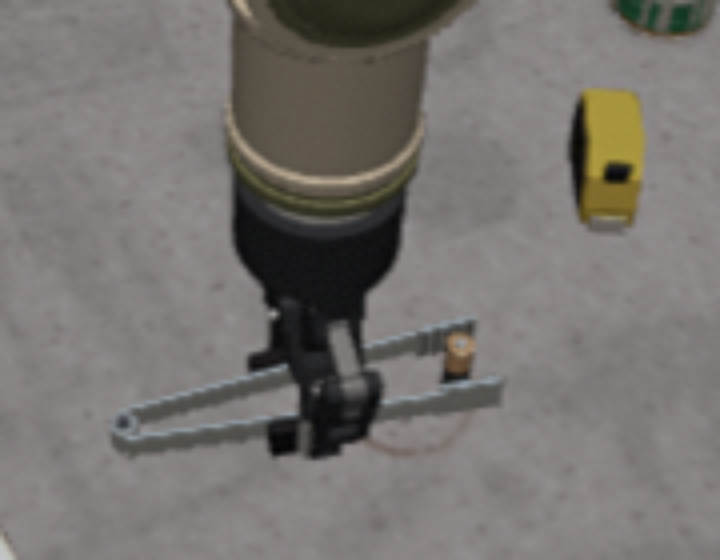

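The cell stands between the open jaws (zoomed at 458,355), about 1 mm off-centre. I'll shift by that much, then close in stages.

```bash
cat > g.py <<'E'
from f import *
g=g-.001*v
move_l([*g,.043],speed=.03)
for o in (.046,.043,.041): gripper_to(o,30); st(o)
gripper_to(.03,35); hold(.3); st("closed")
move_l([*g,.053],speed=.03); st("lift1")
f=grab_frame("side"); cv2.imwrite("pics/s4.png",cv2.resize(f["img"][240:340,260:400],None,fx=5,fy=5))
Q=cloud(f).reshape(-1,3); k=(np.hypot(*(Q[:,:2]-[.61,-.2148]).T)<.025)&(Q[:,2]>.008)&(Q[:,2]<.08)
print(Q[k].min(0),Q[k].max(0))
E
python3 g.py
```

```text
0.046 17.05 [ 0.5326 -0.1999  0.043 ] [180.    0.  169.9] [ 0.2 -0.5 -0.2] [-0.01 -0.01  0.04] 0.0461 6.8
0.043 17.27 [ 0.5326 -0.2     0.043 ] [-180.    -0.   169.9] [-0.7 -0.3 -0.8] [-0.07  0.01  0.03] 0.0428 8.5
0.041 17.48 [ 0.5326 -0.1999  0.043 ] [180.   -0.  169.9] [ 0.7  0.5 -0.8] [-0.03 -0.05 -0.03] 0.0415 9.2
closed 18.0 [ 0.5326 -0.2     0.043 ] [-180.     0.   169.9] [-0.4 -0.9 -0.9] [-0.01 -0.   -0.03] 0.0389 35.7
lift1 18.48 [ 0.5326 -0.2     0.0533] [-180.     0.   169.9] [-0.4 -0.7 -1.2] [0.   0.01 0.02] 0.0385 35.7
[ 0.58623303 -0.22797538  0.00982399] [ 0.62639617 -0.20005489  0.06180663]
```

View pics/s4.png

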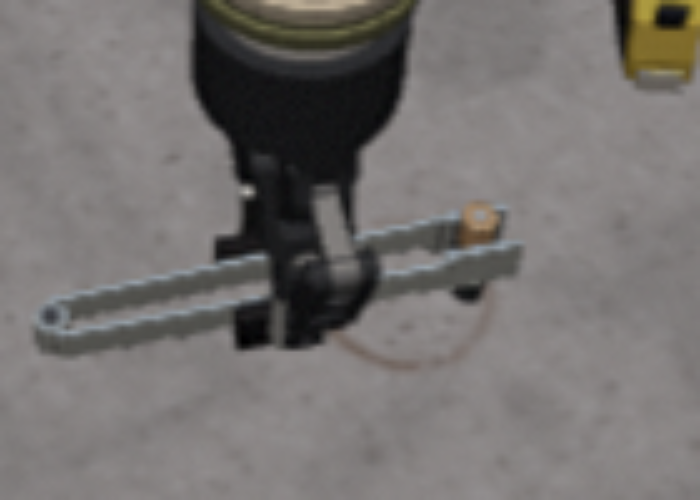

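The cell is clamped upright in the jaws (480,250) and rose with the lift. I'll raise it the rest of the way.

```bash
cat > i.py <<'E'
from f import *
g=g-.001*v
move_l([*g,.133],speed=.05); hold(.7); st("lift")
f=grab_frame("side"); cv2.imwrite("pics/s5.png",cv2.resize(f["img"][180:340,220:420],None,fx=4,fy=3.7))
Q=cloud(f).reshape(-1,3); k=(np.hypot(*(Q[:,:2]-[.61,-.2148]).T)<.03)&(Q[:,2]>.03)&(Q[:,2]<.16)
print(Q[k].min(0),Q[k].max(0))
for lo in np.arange(.08,.15,.01):
    q=Q[k&(Q[:,2]>lo)&(Q[:,2]<=lo+.01)]; print(lo.round(2),len(q),q.mean(0).round(4) if len(q) else "")
E
python3 i.py
```

```text
lift 20.98 [ 0.5326 -0.1999  0.133 ] [180.   -0.  169.9] [-0.7  0.6 -2.7] [0.01 0.02 0.07] 0.039 35.7
[ 0.58057351 -0.22884133  0.08997487] [ 0.62720163 -0.19909354  0.1403545 ]
0.08 2 [ 0.6111 -0.2203  0.09  ]
0.09 21 [ 0.6069 -0.2186  0.0949]
0.1 16 [ 0.6047 -0.2193  0.1073]
0.11 114 [ 0.6019 -0.2161  0.1153]
0.12 160 [ 0.6019 -0.2161  0.1254]
0.13 73 [ 0.6097 -0.2159  0.135 ]
0.14 3 [ 0.6099 -0.2163  0.1402]
```

View pics/s5.png

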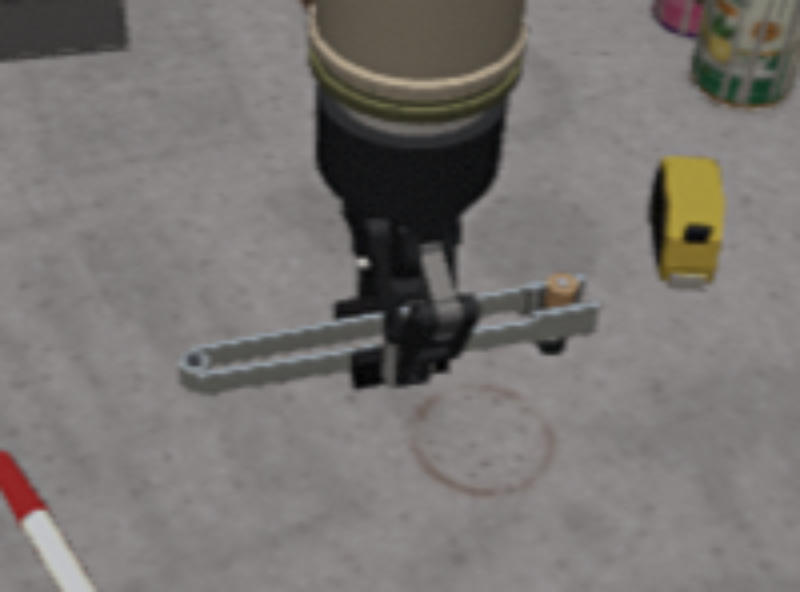

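The cell is upright in the jaws (560,310), with its foot at about 9 cm and its top at about 14 cm.

```bash
python3 -c "
from bench import *
print(job_done())"
```

```text
the job is handed in; nothing more can be done
None
```

The job is handed in: the turnbutton is against its stop across the lid, and the tongs hold the old cell upright with its foot about 9 cm above the worktop; the arm never went near the mug, tape measure or marker.

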